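Weigh the parts can on the bench spring scale

ROBOT

A 7-joint arm with a two-finger parallel gripper is mounted at the origin on the work surface; the furniture and walls round the work are solid. World frame = base frame: x ahead of the robot, y to its left, z up, the work surface at z = 0. Lengths are in m, angles in degrees, forces in N, time in s.
With the tool pointing down it reaches from about 0.425 to 0.875 m from the base axis. Payload 4.7 kg.
Tool frame: the origin (TCP) lies between the finger pads; the fingertips stand 8 mm ahead of it and the grasp point (between the pads) lies 11 mm behind it (env.tip_extent is the distance from the TCP to the fingertips, in m); z points along the fingers, y is the line along which they close (so a half turn about z gives the same grasp; the last joint's range is limited). The gripper opens to 87 mm and grips with 3 to 60 N. Pads are 19 mm wide; open, the fingers measure 117 mm over their backs; the gripper's body (75 mm by 190 mm) begins 51 mm behind the grasp point.
Start: joints at [-72.76, 18.392, -4.016, 83.108, 1.295, 78.541, -3.26], TCP at [0.184, 0.623, 0.231] pointing down, gripper open.
Joint ranges: [-163.93, 163.93], [-17.29, 119.83], [-79.2, 71.16], [3.27, 140.29], [-89.18, 269.18], [5.43, 117.66], [-154.24, 154.24]. Speed limits (degrees/s): [147.25, 147.25, 180, 180, 180, 180, 180].

INTERFACE

Orientations are given as [roll, pitch, yaw] about the fixed x, y, z axes, in that order (R = Rz(yaw) Ry(pitch) Rx(roll)).
In Python, from cell import sensors, vision, workorder, env gives the robot as it stands.
- The arm moves only by the tool drive_tool, never from a script. Its argument "moves" is a list of rows, each an object of numbers: "x", "y", "z": the shift along the tool's x, y, z in mm; "rx", "ry", "rz": the turn, a rotation vector about the tool's x, y, z in rad; "fingers": the closure, from -1 (fully open) to 1 (shut). In form: [{"x": .., "y": .., "z": .., "rx": .., "ry": .., "rz": .., "fingers": ..}, ...]. A call has 1 to 20 rows; each row is the pose to reach, as a shift and turn from the pose commanded when the call began, along the tool's axes at that moment; what a row does not reach only later rows make up. A row lasts 1/8 s, in which the tool goes at most 62.5 mm and 10.7 degrees, less where a joint would pass 70% of its speed; a pose out of reach is approached as far as the arm can. A call with a gripper value outside its range is refused whole. The fingers move at their own pace and stop on an object; "force" is the grip in N (left out, the last holds). Time passes only in rows, so rows that repeat a pose let the fingers close. It gives the time, the measured TCP pose, the force, the opening and the grip force at its end, in the units of the state.
- sensors.get_obs(): the state, without advancing time (a new reading comes with each control period).
- vision.read_camera(name): name is "scene" or "side" or "wrist"; returns a dict with "image" (420x560x3 uint8, red, green, blue), "fx", "fy", "cx", "cy" (pixels), "k1" (the pictures are not rectified: a ray, as slopes to the right and down, at radius r is drawn at 1 + k1 r^2 times it, then the intrinsics apply), "R" (3x3) and "t" (3): a world point X has camera coordinates R X + t. Camera axes: x right, y down, z forward; pixel columns grow to the right and rows downward; lengths in m; the calibration is good to about 2 mm. A picture is of the moment at which its call begins. There is no depth.
- workorder.sign_off(): hands the job in; it is judged then, once.
The state is a dict: "time_s": time; "qpos": joint angles; "joint_velocities": joint speeds; "effort": joint torques, N m; "tool_pos": TCP position; "tool_rot": TCP orientation; "force": force on the tool from outside, world axes, zero at the start; "wrist_torque": the same for the moment, N m; "grip_width": finger opening in m; "grasp_force": force on a finger pad.
Only numpy, scipy, OpenCV 4.12 (cv2) and the standard library are available. Lean on these libraries where they do the work, as an engineer would, in place of code of your own. Each camera call takes 0.05 s, during which the arm holds its last target. There are 200 camera calls.

TASK

Weigh the lidded parts can: lift it by its black grip, pass its wire bail over the tip of the spring scale's hook and set it down slowly into the hook's dip. The sprung hook sinks under the load, so follow it gently down until it carries the whole weight and has come to rest, and only then let go, so that the hook never drops, bounces up or is strained. Leave the can hanging still in the dip of the hook, keep the fingers off the scale, and do not disturb the other things on the bench.

Things in the scene. Friction and masses are not known exactly. Their poses are not given: they have to be found in the camera images.
- parts_can: steel can 63 mm across, 88 mm high with lid; rigid wire bail (6 mm wire) and black grip block on top, 181 mm in all; stands upright. 0.26 to 0.9 kg, different every time. Origin: centre of underside; z up. Bail in its y-z plane: legs at y = +-29 mm, open from the lid (z 88 mm) to the top wire (axis at z 144 mm at mid). Symmetric under a half turn about z.
- can_bail (a point): middle of the bail's top wire (its axis), 144 mm above the can's underside: this wire rests on the hook
- can_grip (a point): point to grip, inside the black block, 173 mm above the can's underside. Block: 16 mm along the can's x, 40 mm along its y, 35 mm high (146 to 181 mm above the underside). Take it from above across the 40 mm, fingers closing along the can's y, tips no lower than 152 mm above the underside to clear the wire
- scale: spring scale fixed to the bench: foot plate (x -105 to 15, y +-42, 12 mm high), aluminium column 24 x 44 x 277 mm, steel hook of 8 mm round bar along its -x that slides up and down. Origin: on the bench under the column; z up. The bar leaves the column level, dips 10 mm at x = -78 mm, turns up at the tip, x = -100 mm; the tip's top is 22 mm above the bar's axis in the dip
- hook_seat (a point): where can_bail comes to lie when the can hangs in the hook's dip: 7 mm above the bar's axis there, at x = -78 mm, y = 0 of the scale; 252 mm above the bench when unloaded; moves with the hook; axes as the scale's
- scale_hook (a joint): how far the hook has sunk (m): 0 unloaded, at its upper stop; lower stop 0.105. Spring 110 N/m with about 0.2 N preload, lightly damped: sinks 21 to 78 mm under the can, bobs for about a second after a sudden change. For slow loading (lower at 0.02 m/s): must not move faster than 0.06 m/s or be pressed below 0.09 m; the can may not bear on the scale with over 15 N
- tape_measure: tape measure, 40 x 84 x 65 mm, standing on the bench, a bystander that may stand near the can
- wood_glue: glue bottle, 45 x 66 x 196 mm, standing on the bench beside the scale, a bystander

How it is judged (in metres and radians):
On the way, in this order (a step that is already met when the one before it is completed fails the run):
1. the can is lifted clear of the bench, the hook still unloaded (height (world z) of parts_can above 0.04 m and contact force between the fingers and parts_can above 1 N and value of joint scale_hook below 0.005 m), for 0.1 s.
2. still held, the can sits in the dip of the hook, which has sunk by 15 mm or more under it and is at rest (under 0.01 m/s) (distance between can_bail and hook_seat below 0.012 m and value of joint scale_hook above 0.015 m and contact force between the fingers and parts_can above 1 N and velocity of joint scale_hook between -0.01 and 0.01 m/s), for 0.2 s.
At the end, for the whole second after the job is handed in: The released can hangs from the scale's hook: the middle of its bail's top wire is within 12 mm of the seat in the hook's dip, the hook has sunk by 15 mm or more and is at rest (under 0.01 m/s), the can is within 0.2 rad of upright, slower than 0.03 m/s and more than 20 mm above the bench (distance between can_bail and hook_seat below 0.012 m and value of joint scale_hook above 0.015 m and velocity of joint scale_hook between -0.01 and 0.01 m/s and height (world z) of parts_can above 0.02 m and angle between parts_can's own z axis and vertical below 0.2 rad and linear speed of parts_can below 0.03 m/s and contact force between parts_can and scale above 1.5 N and contact force between the fingers and parts_can below 0.1 N); the robot touches nothing.
It fails at once if the hook drops or bounces: it moves faster than 0.06 m/s (velocity of joint scale_hook above 0.06 m/s or velocity of joint scale_hook below -0.06 m/s).
It fails at once if the hook is pressed down beyond 90 mm (value of joint scale_hook above 0.09 m).
It fails at once if the can bears on the scale with more than 15 N (contact force between parts_can and scale above 15 N).
It fails at once if the fingers press on the scale (over 3 N) (contact force between the fingers and scale above 3 N).
It fails at once if a bystander is moved by more than 20 mm (distance of any of tape_measure, wood_glue from where it was at the start of the episode above 0.02 m).
It also fails if it takes over 56 s, if anything falls off the work surface, if the arm or the gripper's body presses on something with over 40 N, if the wrist force passes 120 N, or if a joint passes its speed limit or range.

## Working session

There is one attempt and no reset: what is moved stays moved. The work goes in short steps, Python scripts to look and compute and a tool call to move; the robot and the scene stay as the last step left them, time stands still between calls to the robot, and variables do not carry over. Pictures are saved under pics/ and viewed, at most 10 in all, crops included, and the job is handed in when it is done.

Besides the shell and the picture viewer there is one more tool, called after "Emit:" as name([rows], argument=value, ...), one row to a line, values as JSON. drive_tool: Moves the arm, as the interface text tells. Its arguments: {"type":"object","properties":{"moves":{"type":"array"},"force":{"type":"number"}},"required":["moves"]}

```bash
mkdir -p pics; cat > h.py <<'E'
import numpy as np, cv2
from cell import sensors, vision, workorder, env
def cam(n):
    return vision.read_camera(n)
def ray(c,u,v):
    K=np.array([[c['fx'],0,c['cx']],[0,c['fy'],c['cy']],[0,0,1.]])
    p=cv2.undistortPoints(np.array([[[u,v]]],float),K,np.array([c['k1'],0,0,0.]) ,None,None)[0,0] if 0 else None
    d=np.array([(u-c['cx'])/c['fx'],(v-c['cy'])/c['fy']]); s=d.copy()
    for _ in range(20): s=d/(1+c['k1']*(s@s))
    R=np.array(c['R']);t=np.array(c['t'])
    w=R.T@np.array([s[0],s[1],1]); return -R.T@t, w/np.linalg.norm(w)
def onz(c,u,v,z):
    o,d=ray(c,u,v); return o+d*(z-o[2])/d[2]
def tri(*L):
    A=np.zeros((3,3));b=np.zeros(3)
    for c,u,v in L:
        o,d=ray(c,u,v);P=np.eye(3)-np.outer(d,d);A+=P;b+=P@o
    x=np.linalg.solve(A,b)
    return x,[np.linalg.norm((np.eye(3)-np.outer(d,d))@(x-o)) for o,d in [ray(*l) for l in L]]
def proj(c,X):
    p=np.array(c['R'])@X+np.array(c['t']);s=p[:2]/p[2];s=s*(1+c['k1']*(s@s))
    return s[0]*c['fx']+c['cx'],s[1]*c['fy']+c['cy']
E
sed -i '/K=np.array/d;/p=cv2.undist/d' h.py
python3 - <<'E'
from h import *
import pickle
C={n:cam(n) for n in('scene','side','wrist')}
pickle.dump(C,open('c0.pkl','wb'))
for n in C:
    cv2.imwrite(f'pics/{n}0.png',C[n]['image'][:,:,::-1]); c=C[n]; print(n,-np.array(c['R']).T@c['t'],np.array(c['R'])[2],c['fx'],c['k1'])
print(sensors.get_obs(), env.tip_extent)
E
```

```text
scene [-0.0403701  -0.53798056  0.7797137 ] [ 0.47474559  0.65549269 -0.587321  ] 508.2399039197194 0.05482446230660438
side [ 0.4657281  -0.62687398  0.74596494] [ 0.00546347  0.80285098 -0.59615472] 484.5457178724556 -0.06027349980257444
wrist [0.11744837 0.64312357 0.38332902] [ 0.24491627 -0.07418604 -0.96670184] 300.3635765711246 -0.016369098374161978
{'time_s': 0.15, 'qpos': array([-72.76002788,  18.42866919,  -4.01594678,  83.15864634,
         1.29644813,  78.54017356,  -3.26084284]), 'joint_velocities': array([-0.00433063, -0.04597074, -0.02051949, -0.06635558, -0.03276887,
       -0.04138949,  0.04981719]), 'effort': array([-2.37815057e-04, -4.91791677e+01, -4.04777275e-01, -3.12877536e+01,
       -6.39925618e-02,  4.03693097e-02,  1.13119008e-04]), 'tool_pos': array([0.18380691, 0.62305312, 0.22972175]), 'tool_rot': array([-1.79917809e+02,  6.31098867e-03,  1.63569261e+02]), 'force': array([-0.46625698,  0.78192803, -0.25547952]), 'wrist_torque': array([-0.01792759, -0.05056441,  0.00010331]), 'grasp_force': 0.0, 'grip_width': 0.0872630223917023} 0.008
```

View pics/scene0.png

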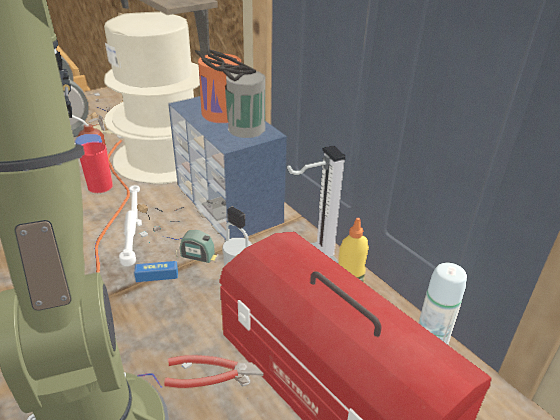

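View pics/side0.png

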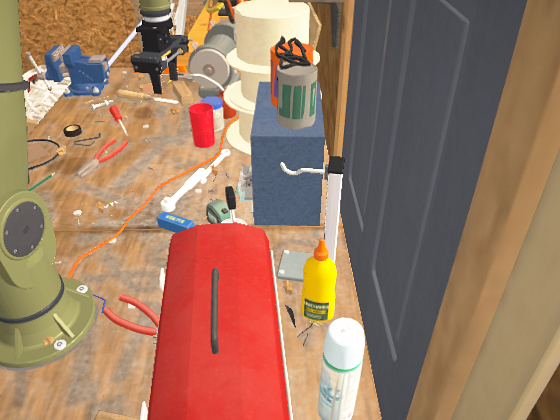

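The scene view shows the can, with its black grip at about (236,216), partly behind the red toolbox. The tape is at (198,245), the hook tip at (291,170), the column top at (333,153) and the glue at (354,250). In the side view the grip is at (231,198), the hook tip at (283,168) and the column top at (336,163). I'll zoom in on both.

```bash
python3 - <<'E'
from h import *
import pickle
C=pickle.load(open('c0.pkl','rb'))
def crop(n,x,y,w,h):
    return cv2.resize(C[n]['image'][y:y+h,x:x+w,::-1],(400,600*400//400*0+int(h*400/w)),interpolation=cv2.INTER_CUBIC)
a=crop('scene',170,140,200,150); b=crop('side',190,140,170,127)
print(a.shape,b.shape)
b=b[:a.shape[0]]; b=cv2.copyMakeBorder(b,0,a.shape[0]-b.shape[0],0,0,0)
w=cv2.resize(C['wrist']['image'][:,:,::-1],(400,300))
cv2.imwrite('pics/comp.png',np.vstack([np.hstack([a,b]),np.hstack([w,w*0])]))
E
```

```text
(300, 400, 3) (298, 400, 3)
```

View pics/comp.png

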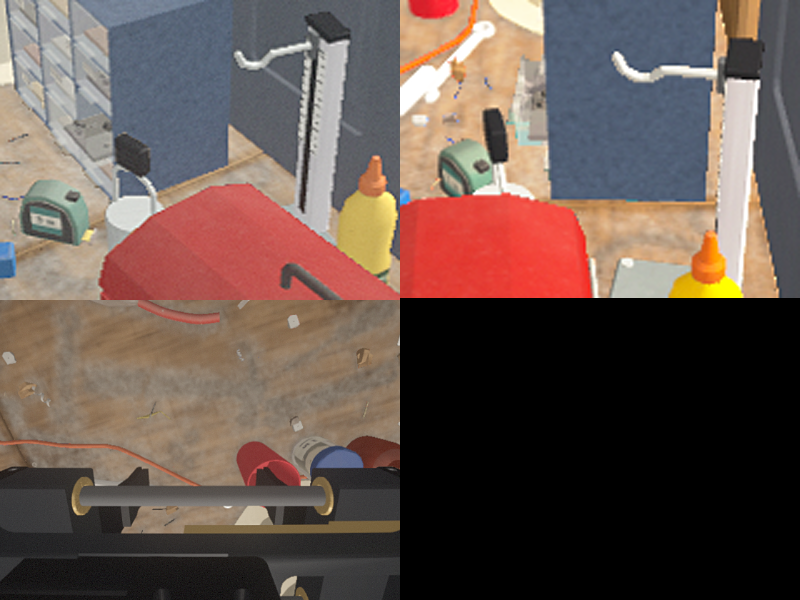

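```bash
python3 - <<'E'
from h import *
import pickle
C=pickle.load(open('c0.pkl','rb'));a,b=C['scene'],C['side']
S=lambda x,y:(a,170+x/2,140+y/2)
D=lambda x,y:(b,190+(x-400)*.425,140+y*.425)
for n,p,q in [('grip',(132,155),(496,135)),('tip',(238,56),(616,57)),('bend',(256,66),(648,77)),('root',(311,47),(718,72)),('tapetop',(42,185),(463,145)),
 ('glue tip',(376,160),(711,238)),('coltop',(327,21),(745,45))]:
    x,e=tri(S(*p),D(*q)); print(n,x.round(4),np.round(e,4))
# black grip mask
for n,c,r in (('scene',a,(220,190,260,235)),('side',b,(222,178,246,222))):
    x0,y0,x1,y1=r; m=(c['image'][y0:y1,x0:x1].max(2)<70)
    k,l,s,ce=cv2.connectedComponentsWithStats(m.astype(np.uint8)); i=1+np.argmax(s[1:,4]); print(n,s[i],ce[i]+[x0,y0])
    ys,xs=np.where(l==i);print(cv2.minAreaRect(np.c_[xs,ys].astype(np.float32)))
print(onz(a,*S(135,212)[1:],.088))
E
```

```text
grip [0.3831 0.1814 0.1603] [0.0006 0.0006]
tip [0.4871 0.1456 0.2608] [0.0008 0.0008]
bend [0.5132 0.149  0.2388] [0.001 0.001]
root [0.5671 0.1289 0.2544] [0.0021 0.0021]
tapetop [0.3364 0.3045 0.0605] [0.0003 0.0003]
glue tip [0.5535 0.0071 0.1899] [0.0002 0.0002]
coltop [0.5871 0.1303 0.2778] [0.0024 0.0024]
scene [  8  17  17  21 224] [235.58482143 217.50446429]
((16.0, 26.999998092651367), (21.951818466186523, 14.405879974365234), 30.963756561279297)
side [  4   9  10  22 165] [230.25454545 197.46666667]
((8.307693481445312, 19.461538314819336), (21.83011245727539, 7.938222408294678), 82.87498474121094)
[0.38146282 0.17669713 0.088     ]
```

```bash
python3 - <<'E'
from h import *
import pickle
C=pickle.load(open('c0.pkl','rb'));a,b=C['scene'],C['side']
S=lambda x,y:(a,170+x/2,140+y/2)
print('cab bottom', onz(b,255,222,0),onz(b,322,223,0))
print('cab top nearcorner',tri((a,223,139),(b,253,139)))
print('cab top right',tri((a,285,135),(b,323,138)))
print('toolbox far top', tri((a,290,235),(b,268,232)),tri((a,226,266),(b,172,232)))
print('handle', tri((a,314,276),(b,216,270)),tri((a,377,330),(b,214,349)))
print('tb peak', tri((a,225,262),(b,172,240)))
E
```

```text
cab bottom [0.42578446 0.29929554 0.        ] [0.58949017 0.29103692 0.        ]
cab top nearcorner (array([0.43073829, 0.29706976, 0.25335115]), [np.float64(0.018405699224942604), np.float64(0.018405699224942628)])
cab top right (array([0.5792516 , 0.28303131, 0.24325257]), [np.float64(0.002868238061501353), np.float64(0.002868238061501369)])
toolbox far top (array([0.45887721, 0.09765483, 0.13597648]), [np.float64(0.0006745035809159373), np.float64(0.0006745035809159506)]) (array([0.28329219, 0.05312222, 0.17583051]), [np.float64(0.00163622753469772), np.float64(0.001636227534697736)])
handle (array([ 0.37642593, -0.0750703 ,  0.20246379]), [np.float64(0.0021168458276448177), np.float64(0.002116845827644759)]) (array([ 0.38470097, -0.21543408,  0.19410944]), [np.float64(0.0011610798520283049), np.float64(0.001161079852028209)])
tb peak (array([0.28413829, 0.05297095, 0.17086138]), [np.float64(0.009230821360004207), np.float64(0.009230821360004311)])
```

Emit:
drive_tool([
  {"z": -60},
  {"z": -120},
  {"z": -150},
])

```text
invalid input at $.moves[0]: expected keys x, y, z, rx, ry, rz, fingers
```

Emit:
drive_tool([
  {"x": 0, "y": 0, "z": -60, "rx": 0, "ry": 0, "rz": 0, "fingers": -1},
  {"x": 0, "y": 0, "z": -120, "rx": 0, "ry": 0, "rz": 0, "fingers": -1},
  {"x": -20, "y": -30, "z": -170, "rx": 0, "ry": 0, "rz": 0, "fingers": -1},
  {"x": -50, "y": -75, "z": -190, "rx": 0, "ry": 0, "rz": 0, "fingers": -1},
  {"x": -85, "y": -125, "z": -190, "rx": 0, "ry": 0, "rz": 0, "fingers": -1},
  {"x": -121, "y": -176, "z": -190, "rx": 0, "ry": 0, "rz": 0, "fingers": -1},
  {"x": -165, "y": -205, "z": -190, "rx": 0, "ry": 0, "rz": -0.05, "fingers": -1},
  {"x": -210, "y": -235, "z": -190, "rx": 0, "ry": 0, "rz": -0.11, "fingers": -1},
  {"x": -253, "y": -265, "z": -190, "rx": 0, "ry": 0, "rz": -0.11, "fingers": -1},
  {"x": -295, "y": -293, "z": -190, "rx": 0, "ry": 0, "rz": -0.11, "fingers": -1},
  {"x": -338, "y": -322, "z": -190, "rx": 0, "ry": 0, "rz": -0.11, "fingers": -1},
  {"x": -380, "y": -350, "z": -190, "rx": 0, "ry": 0, "rz": -0.11, "fingers": -1},
  {"x": -380, "y": -350, "z": -190, "rx": 0, "ry": 0, "rz": -0.11, "fingers": -1},
  {"x": -380, "y": -350, "z": -190, "rx": 0, "ry": 0, "rz": -0.11, "fingers": -1},
])

```text
time_s: 1.9
tool_pos: [0.4489, 0.1809, 0.4203]
tool_rot: [180.0, -0.0, 169.9]
force: [-0.1, 0.5, -0.1]
grip_width: 0.0867
grasp_force: 0.0
```

```bash
cat > look.py <<'E'
from h import *
import pickle,sys
n=sys.argv[1]
c=cam('wrist');c['obs']=sensors.get_obs();pickle.dump(c,open(n+'.pkl','wb'));cv2.imwrite(f'pics/{n}.png',c['image'][:,:,::-1])
print(c['obs']['time_s'],c['obs']['tool_pos'],c['obs']['tool_rot'],c['obs']['force'],c['obs']['grip_width'])
E
python3 look.py w1
```

```text
1.95 [0.44864241 0.1814861  0.42037172] [ 1.79983790e+02 -3.62600349e-02  1.69987763e+02] [-0.48537032  1.83264542 -0.58906691] 0.08675005598275788
```

View pics/w1.png

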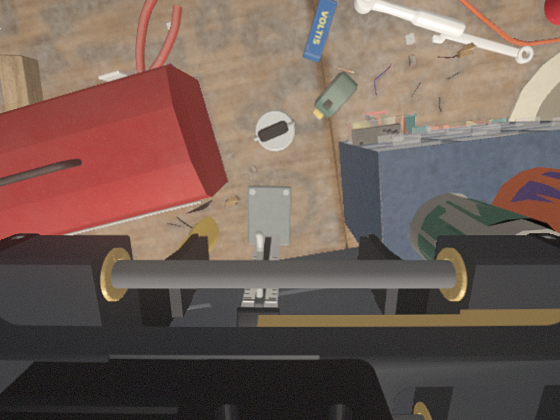

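The wrist view shows the grip block at (273,130) on the lid, which is centred near (275,131). The foot plate's corners are at (249,186) and (291,187), and the hook is at (262,240). The tape is at (336,95) and the glue at (205,235).

```bash
cat > meas.py <<'E'
from h import *
import pickle,sys
c=pickle.load(open(sys.argv[1]+'.pkl','rb'));im=c['image'];hsv=cv2.cvtColor(im,cv2.COLOR_RGB2HSV)
u,v,r=map(int,sys.argv[2:5])
x0,y0=max(u-r,0),max(v-r,0)
m=(im[y0:v+r,x0:u+r].max(2)<75).astype(np.uint8)
k,l,s,ce=cv2.connectedComponentsWithStats(m);i=1+np.argmax(s[1:,4]);ys,xs=np.where(l==i)
print('grip px',s[i],ce[i]+[x0,y0])
box=cv2.boxPoints(cv2.minAreaRect(np.c_[xs,ys].astype(np.float32)))+[x0,y0]
print(box.round(1).tolist())
B=np.array([onz(c,*p,.181)[:2] for p in box]); print('ctr',B.mean(0)); 
for k in range(4):
    d=B[(k+1)%4]-B[k]; print(np.linalg.norm(d),np.degrees(np.arctan2(d[1],d[0])))
E
python3 meas.py w1 273 130 26
python3 - <<'E'
from h import *
import pickle
c=pickle.load(open('w1.pkl','rb'));im=c['image'];hsv=cv2.cvtColor(im,cv2.COLOR_RGB2HSV)
# plate
w=im[170:250,235:305].astype(int); m=((w.max(2)-w.min(2)<22)&(w.max(2)>110)).astype(np.uint8)
k,l,s,ce=cv2.connectedComponentsWithStats(m);i=1+np.argmax(s[1:,4]);print(s[i])
ys,xs=np.where(l==i)
for nm,q in(('left',lambda y:xs[ys==y].min()),('right',lambda y:xs[ys==y].max())):
    P=np.array([onz(c,q(y)+235+(-.5 if nm=='left' else .5),y+170,.012)[:2] for y in range(22,60,3) if (ys==y).any()])
    vx,vy,px,py=cv2.fitLine(P.astype(np.float32),cv2.DIST_HUBER,0,.001,.001).ravel();print(nm,vx,vy,px,py,np.degrees(np.arctan2(vy,vx)))
P=np.array([onz(c,x+235,ys[xs==x].min()+170-.5,.012)[:2] for x in range(20,52,3)])
vx,vy,px,py=cv2.fitLine(P.astype(np.float32),cv2.DIST_HUBER,0,.001,.001).ravel();print('front',vx,vy,px,py,np.degrees(np.arctan2(vy,vx)))
for n,uv,z in(('lid',(275,131),.088),('colL',(238,325),.289),('hooktip',(260,236),.265)):print(n,onz(c,*uv,z))
cv2.imwrite('pics/w1c.png',cv2.resize(im[80:330,180:380,::-1],(480,600),interpolation=cv2.INTER_CUBIC))
E
```

```text
grip px [12 18 23 11 30] [270.6        126.56666667]
[[258.6, 131.1], [280.7, 121.3], [281.5, 123.1], [259.4, 132.9]]
ctr [0.37722068 0.17704438]
0.03054398629921791 103.04669293229036
0.002485840235630225 14.534574342569911
0.030588604647787426 -76.91643934585707
0.002504764069739324 -166.49731537414522
[  13   16   43   64 2529]
left 0.9786984 -0.20530355 0.51993644 0.09828208 -11.847269
right 0.9789038 -0.20432195 0.5333441 0.17984319 -11.789809
front 0.19390465 0.9810204 0.48085675 0.14724529 78.81925
lid [0.38355703 0.17985222 0.088     ]
colL [0.57840744 0.10765606 0.289     ]
hooktip [0.48913941 0.1482901  0.265     ]
```

View pics/w1c.png

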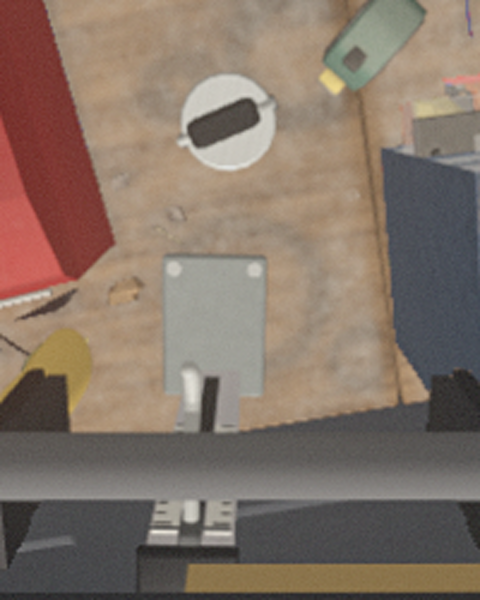

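The crop shows the foot plate with its long edges clear and the hook tip just in front of the column. The block is turned, with its right end further up.

```bash
sed -i 's/<75/<int(sys.argv[5])/' meas.py; for t in 95 110; do python3 meas.py w1 273 130 24 $t; done
python3 - <<'E'
from h import *
import pickle
c=pickle.load(open('w1.pkl','rb'));im=c['image'][105:160,245:305].astype(int)
m=((im.max(2)-im.min(2)<25)&(im.max(2)>150)).astype(np.uint8)
k,l,s,ce=cv2.connectedComponentsWithStats(m);i=1+np.argmax(s[1:,4]);ys,xs=np.where(l==i)
h=cv2.convexHull(np.c_[xs,ys].astype(np.int32)); q,r=cv2.minEnclosingCircle(h);print(q,r,onz(c,q[0]+245,q[1]+105,.088))
print(c['image'][130,255:290].max(1))
E
```

```text
grip px [  9  15  30  20 329] [272.69908815 130.78419453]
[[257.0, 131.3], [284.1, 119.7], [288.7, 130.3], [261.5, 141.9]]
ctr [0.38234038 0.17967362]
0.0373176192886226 102.30251703727706
0.014218706307227241 13.916828286779388
0.037632577345793755 -77.49291753164087
0.014347680657219716 -167.35468291950724
grip px [  9  15  30  20 353] [272.75637394 130.67422096]
[[256.3, 130.9], [284.5, 119.3], [289.1, 130.5], [260.9, 142.1]]
ctr [0.38219008 0.17951574]
0.03847178214137932 101.50113671637482
0.014920106878242944 13.096562453759264
0.03881493374657672 -78.29133855788363
0.015055084546961752 -168.22292252135392
(29.0, 26.0) 21.54075813293457 [0.3832808  0.17830572 0.088     ]
[172 201 209 191 159 107  68  72  72  77  76  73  84  77  83  85  83  81
  79  85  80  79  82  79  83  81  80  82  83  82  79  76  95 162 203]
```

Emit:
drive_tool([
  {"x": 22, "y": -4, "z": 40, "rx": 0, "ry": 0, "rz": -0.12, "fingers": -1},
  {"x": 43, "y": -9, "z": 80, "rx": 0, "ry": 0, "rz": -0.25, "fingers": -1},
  {"x": 65, "y": -13, "z": 120, "rx": 0, "ry": 0, "rz": -0.386, "fingers": -1},
  {"x": 65, "y": -13, "z": 150, "rx": 0, "ry": 0, "rz": -0.386, "fingers": -1},
  {"x": 65, "y": -13, "z": 150, "rx": 0, "ry": 0, "rz": -0.386, "fingers": -1},
  {"x": 65, "y": -13, "z": 150, "rx": 0, "ry": 0, "rz": -0.386, "fingers": -1},
])

```text
time_s: 2.7
tool_pos: [0.3834, 0.1798, 0.2719]
tool_rot: [180.0, 0.1, -167.9]
force: [-0.2, -0.5, -0.4]
grip_width: 0.0869
grasp_force: 0.0
```

```bash
python3 look.py w2; python3 - <<'E'
from h import *
import pickle
c=pickle.load(open('w2.pkl','rb')); print(proj(c,np.array([.3827,.1793,.181])))
E
```

```text
2.75 [0.38378194 0.17973791 0.27219547] [ 1.79950604e+02  1.36400651e-01 -1.67974903e+02] [0.23828469 0.30690235 0.08440573] 0.08660881724024631
(np.float64(282.59625960958556), np.float64(210.8245680858255))
```

View pics/w2.png

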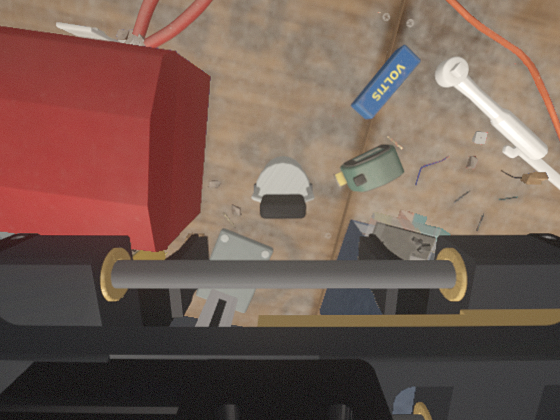

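The block is at (283,207) and lies level in the picture, so the yaw matches. Next I'll triangulate its height.

```bash
python3 meas.py w2 283 205 32 100; python3 - <<'E'
from h import *
import pickle
a=pickle.load(open('w1.pkl','rb'));b=pickle.load(open('w2.pkl','rb'))
print(tri((a,272.7,130.7),(b,283,206.5)))
C=pickle.load(open('c0.pkl','rb'))
print(tri((a,272.7,130.7),(b,283,206.5),(C['scene'],235.6,217.5),(C['side'],230.5,197.5)))
E
```

```text
grip px [   9   22   46   24 1013] [282.47581441 206.20138203]
[[260.0, 195.0], [305.0, 195.0], [305.0, 218.0], [260.0, 218.0]]
ctr [0.37911615 0.17845457]
0.03753032572483762 102.03767790854197
0.020053824433715117 13.117137969761279
0.038303549586392406 -77.96368196208132
0.020053255485618114 -169.09220895035293
(array([0.38214447, 0.17934896, 0.16883664]), [np.float64(0.00017924587191409441), np.float64(0.00017924587191405584)])
(array([0.38252314, 0.17960806, 0.16176666]), [np.float64(0.0007350396502846074), np.float64(0.0013786718549002282), np.float64(0.0013581561368087222), np.float64(0.0003070799807696225)])
```

Emit:
drive_tool([
  {"x": 0, "y": 0, "z": 35, "rx": 0, "ry": 0, "rz": 0, "fingers": -1},
  {"x": 1, "y": 0, "z": 70, "rx": 0, "ry": 0, "rz": 0, "fingers": -1},
  {"x": 1, "y": 0, "z": 95, "rx": 0, "ry": 0, "rz": 0, "fingers": -1},
  {"x": 1, "y": 0, "z": 107, "rx": 0, "ry": 0, "rz": 0, "fingers": -1},
  {"x": 1, "y": 0, "z": 107, "rx": 0, "ry": 0, "rz": 0, "fingers": -1},
  {"x": 1, "y": 0, "z": 107, "rx": 0, "ry": 0, "rz": 0, "fingers": -1},
], force=40)

```text
time_s: 3.5
tool_pos: [0.3831, 0.1793, 0.1649]
tool_rot: [179.9, 0.1, -168.0]
force: [-0.2, -0.5, -0.5]
grip_width: 0.087
grasp_force: 0.0
```

Emit:
drive_tool([
  {"x": 1, "y": 0, "z": 0, "rx": 0, "ry": 0, "rz": 0, "fingers": 1},
  {"x": 1, "y": 0, "z": 0, "rx": 0, "ry": 0, "rz": 0, "fingers": 1},
  {"x": 1, "y": 0, "z": 0, "rx": 0, "ry": 0, "rz": 0, "fingers": 1},
  {"x": 1, "y": 0, "z": 0, "rx": 0, "ry": 0, "rz": 0, "fingers": 1},
  {"x": 1, "y": 0, "z": 0, "rx": 0, "ry": 0, "rz": 0, "fingers": 1},
  {"x": 1, "y": 0, "z": 0, "rx": 0, "ry": 0, "rz": 0, "fingers": 1},
], force=40)

```text
time_s: 4.25
tool_pos: [0.3811, 0.1786, 0.1635]
tool_rot: [180.0, 0.0, -168.0]
force: [-0.6, -0.5, 0.4]
grip_width: 0.0396
grasp_force: 40.0
```

Emit:
drive_tool([
  {"x": 0, "y": 0, "z": -10, "rx": 0, "ry": 0, "rz": 0, "fingers": 1},
  {"x": 0, "y": 0, "z": -25, "rx": 0, "ry": 0, "rz": 0, "fingers": 1},
  {"x": 0, "y": 0, "z": -50, "rx": 0, "ry": 0, "rz": 0, "fingers": 1},
  {"x": 0, "y": 0, "z": -75, "rx": 0, "ry": 0, "rz": 0, "fingers": 1},
  {"x": 0, "y": 0, "z": -100, "rx": 0, "ry": 0, "rz": 0, "fingers": 1},
  {"x": 0, "y": 0, "z": -120, "rx": 0, "ry": 0, "rz": 0, "fingers": 1},
  {"x": 0, "y": 0, "z": -133, "rx": 0, "ry": 0, "rz": 0, "fingers": 1},
  {"x": 0, "y": 0, "z": -137, "rx": 0, "ry": 0, "rz": 0, "fingers": 1},
  {"x": 0, "y": 0, "z": -137, "rx": 0, "ry": 0, "rz": 0, "fingers": 1},
  {"x": 0, "y": 0, "z": -137, "rx": 0, "ry": 0, "rz": 0, "fingers": 1},
])

```text
time_s: 5.5
tool_pos: [0.3808, 0.1783, 0.2998]
tool_rot: [-180.0, -0.1, -168.0]
force: [0.1, 0.4, -2.7]
grip_width: 0.0397
grasp_force: 40.0
```

Emit:
drive_tool([
  {"x": -10, "y": -6, "z": 0, "rx": 0, "ry": 0, "rz": 0.07, "fingers": 1},
  {"x": -22, "y": -13, "z": 0, "rx": 0, "ry": 0, "rz": 0.16, "fingers": 1},
  {"x": -35, "y": -21, "z": 0, "rx": 0, "ry": 0, "rz": 0.25, "fingers": 1},
  {"x": -46, "y": -28, "z": 0, "rx": 0, "ry": 0, "rz": 0.34, "fingers": 1},
  {"x": -56, "y": -34, "z": 0, "rx": 0, "ry": 0, "rz": 0.415, "fingers": 1},
  {"x": -56, "y": -34, "z": 0, "rx": 0, "ry": 0, "rz": 0.415, "fingers": 1},
  {"x": -56, "y": -34, "z": 0, "rx": 0, "ry": 0, "rz": 0.415, "fingers": 1},
  {"x": -56, "y": -34, "z": 0, "rx": 0, "ry": 0, "rz": 0.415, "fingers": 1},
])

```text
time_s: 6.5
tool_pos: [0.4425, 0.1571, 0.3004]
tool_rot: [180.0, -0.0, 168.3]
force: [0.9, -0.6, -3.5]
grip_width: 0.0397
grasp_force: 40.0
```

```bash
cat > look2.py <<'E'
from h import *
import pickle,sys
n=sys.argv[1]
C={k:cam(k) for k in('scene','side')};o=sensors.get_obs();C['o']=o;pickle.dump(C,open(n+'.pkl','wb'))
P=[]
T=np.array(o['tool_pos'])-[0,0,.02]
for k in('scene','side'):
    u,v=np.round(proj(C[k],T)).astype(int);u0,v0=u-50,v-60
    print(k,'crop origin',u0,v0)
    P.append(cv2.resize(C[k]['image'][v0:v0+120,u0:u0+100,::-1],(400,480),interpolation=cv2.INTER_CUBIC))
cv2.imwrite(f'pics/{n}.png',np.hstack(P))
print(o['time_s'],o['tool_pos'],o['tool_rot'],o['force'])
E
python3 look2.py h1
```

```text
scene crop origin 217 103
side crop origin 208 93
6.6 [0.44267752 0.15707869 0.30062487] [1.79982971e+02 1.28449660e-03 1.68266718e+02] [ 0.73780502 -0.24726139 -2.96867606]
```

View pics/h1.png

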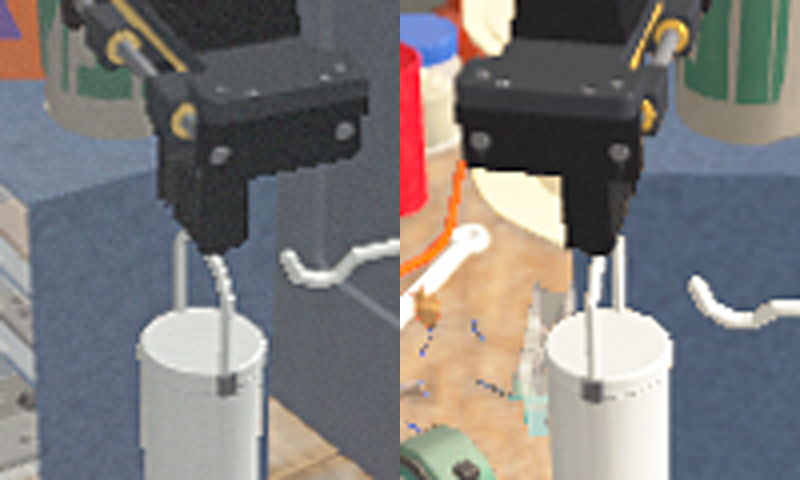

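The crops show the can held upright with its bail clear. The hook tip is at scene (289,166) and side (282,163.5), the dip at scene (296,172) and side (292,172), and the lid centre at scene (268,189) and side (260,178).

```bash
python3 - <<'E'
from h import *
import pickle
C=pickle.load(open('h1.pkl','rb'));a,b=C['scene'],C['side']
S=lambda x,y:(a,217+x/4,103+y/4)
D=lambda x,y:(b,208+(x-400)/4,93+y/4)
ex=np.array([.979,-.2045]);ey=np.array([.2045,.979]);O=np.array([.5457,.2438])
for n,p,q in [('lid',(203,343),(609,340)),('nearleg@lid',(228,374),(593,380)),('neartop',(213,262),(598,262)),('tiptop',(288,253),(696,282)),('dip',(318,275),(738,317)),('flat',(385,249),(790,307)),('tip nose',(283,258),(693,286))]:
    x,e=tri(S(*p),D(*q)); print(n,x.round(4),np.round(e[0],4),'scale xy',(np.array([x[:2]@ex,x[:2]@ey])-O).round(4))
T=C['o']['tool_pos'];print('tcp',(np.array([T[:2]@ex,T[:2]@ey])-O).round(4))
for z in(.252-.007,):
  for sx in (-.078,-.1):
    X=(O[0]+sx)*ex+O[1]*ey; X=np.r_[X,z+(.018 if sx<-.09 else 0)]; print(sx,X,[np.round((np.array(proj(c,X))-o)*4) for c,o in((a,(217,103)),(b,(208,93)))])
E
```

```text
lid [0.4454 0.1588 0.2209] 0.0016 scale xy [-0.1421  0.0027]
nearleg@lid [0.4383 0.1266 0.2214] 0.0002 scale xy [-0.1425 -0.0302]
neartop [0.4419 0.1456 0.2746] 0.0005 scale xy [-0.1428 -0.0108]
tiptop [0.4876 0.1462 0.2632] 0.0002 scale xy [-0.0982 -0.001 ]
dip [0.5077 0.1467 0.2432] 0.0004 scale xy [-0.0787  0.0036]
flat [0.5302 0.1229 0.2632] 0.0001 scale xy [-0.0518 -0.015 ]
tip nose [0.4863 0.1483 0.2597] 0.0002 scale xy [-0.1     0.0008]
tcp [-0.1444  0.0005]
-0.078 [0.5077354  0.14303555 0.245     ] [array([323., 276.]), array([339., 317.])]
-0.1 [0.4861974  0.14753455 0.263     ] [array([284., 253.]), array([293., 281.])]
```

Emit:
drive_tool([
  {"x": -3, "y": 0, "z": -3, "rx": 0, "ry": 0, "rz": 0, "fingers": 1},
  {"x": -9, "y": 0, "z": -3, "rx": 0, "ry": 0, "rz": 0, "fingers": 1},
  {"x": -15, "y": 0, "z": -3, "rx": 0, "ry": 0, "rz": 0, "fingers": 1},
  {"x": -22, "y": 0, "z": -3, "rx": 0, "ry": 0, "rz": 0, "fingers": 1},
  {"x": -29, "y": 0, "z": -3, "rx": 0, "ry": 0, "rz": 0, "fingers": 1},
  {"x": -36, "y": 0, "z": -3, "rx": 0, "ry": 0, "rz": 0, "fingers": 1},
  {"x": -43, "y": 0, "z": -3, "rx": 0, "ry": 0, "rz": 0, "fingers": 1},
  {"x": -50, "y": 0, "z": -3, "rx": 0, "ry": 0, "rz": 0, "fingers": 1},
  {"x": -57, "y": 0, "z": -3, "rx": 0, "ry": 0, "rz": 0, "fingers": 1},
  {"x": -62, "y": 0, "z": -3, "rx": 0, "ry": 0, "rz": 0, "fingers": 1},
  {"x": -64, "y": 0, "z": -3, "rx": 0, "ry": 0, "rz": 0, "fingers": 1},
  {"x": -64, "y": 0, "z": -3, "rx": 0, "ry": 0, "rz": 0, "fingers": 1},
  {"x": -64, "y": 0, "z": -3, "rx": 0, "ry": 0, "rz": 0, "fingers": 1},
  {"x": -64, "y": 0, "z": -3, "rx": 0, "ry": 0, "rz": 0, "fingers": 1},
])

```text
time_s: 8.35
tool_pos: [0.5055, 0.1439, 0.3036]
tool_rot: [180.0, -0.0, 168.2]
force: [-0.7, -0.3, -3.3]
grip_width: 0.0395
grasp_force: 40.0
```

```bash
python3 look2.py h2
```

```text
scene crop origin 247 95
side crop origin 242 95
8.45 [0.50553097 0.143866   0.30364614] [1.79985714e+02 4.31279707e-03 1.68223067e+02] [-0.79570196  0.56486697 -2.90025205]
```

View pics/h2.png

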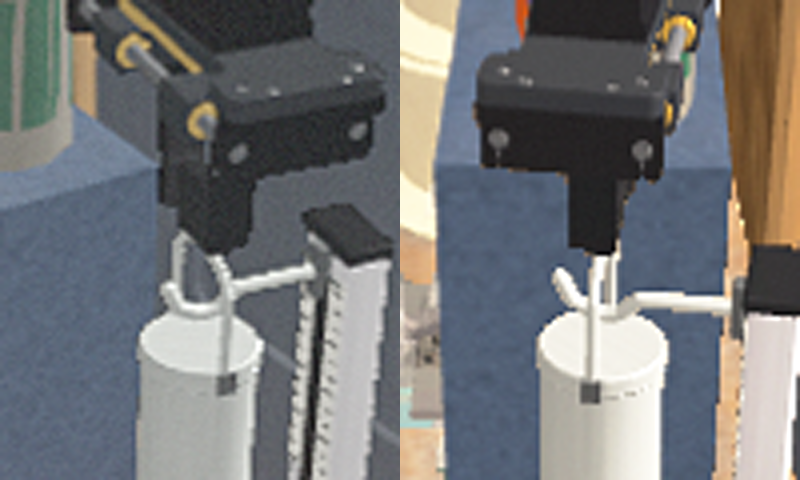

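The bail window surrounds the hook. In the side crop the dip is at (605,305), directly under the top wire, and the gripper clears the column. I'll lower slowly.

Emit:
drive_tool([
  {"x": 0, "y": 0, "z": 3, "rx": 0, "ry": 0, "rz": 0, "fingers": 1},
  {"x": 0, "y": 0, "z": 7, "rx": 0, "ry": 0, "rz": 0, "fingers": 1},
  {"x": 0, "y": 0, "z": 11, "rx": 0, "ry": 0, "rz": 0, "fingers": 1},
  {"x": 0, "y": 0, "z": 15, "rx": 0, "ry": 0, "rz": 0, "fingers": 1},
  {"x": 0, "y": 0, "z": 18, "rx": 0, "ry": 0, "rz": 0, "fingers": 1},
  {"x": 0, "y": 0, "z": 20, "rx": 0, "ry": 0, "rz": 0, "fingers": 1},
  {"x": 0, "y": 0, "z": 22, "rx": 0, "ry": 0, "rz": 0, "fingers": 1},
  {"x": 0, "y": 0, "z": 24, "rx": 0, "ry": 0, "rz": 0, "fingers": 1},
  {"x": 0, "y": 0, "z": 26, "rx": 0, "ry": 0, "rz": 0, "fingers": 1},
  {"x": 0, "y": 0, "z": 28, "rx": 0, "ry": 0, "rz": 0, "fingers": 1},
  {"x": 0, "y": 0, "z": 30, "rx": 0, "ry": 0, "rz": 0, "fingers": 1},
  {"x": 0, "y": 0, "z": 32, "rx": 0, "ry": 0, "rz": 0, "fingers": 1},
  {"x": 0, "y": 0, "z": 34, "rx": 0, "ry": 0, "rz": 0, "fingers": 1},
  {"x": 0, "y": 0, "z": 36, "rx": 0, "ry": 0, "rz": 0, "fingers": 1},
  {"x": 0, "y": 0, "z": 38, "rx": 0, "ry": 0, "rz": 0, "fingers": 1},
  {"x": 0, "y": 0, "z": 40, "rx": 0, "ry": 0, "rz": 0, "fingers": 1},
  {"x": 0, "y": 0, "z": 40, "rx": 0, "ry": 0, "rz": 0, "fingers": 1},
  {"x": 0, "y": 0, "z": 40, "rx": 0, "ry": 0, "rz": 0, "fingers": 1},
])

```text
time_s: 10.7
tool_pos: [0.5057, 0.1438, 0.2637]
tool_rot: [180.0, 0.0, 168.2]
force: [-0.3, -0.3, -2.0]
grip_width: 0.0396
grasp_force: 40.0
```

```bash
cat > f.py <<'E'
from h import *
F=[]
for _ in range(5):
    cam('scene');o=sensors.get_obs();F.append(o['force'])
print(o['time_s'],o['tool_pos'],np.mean(F,0),np.std(F,0),o['wrist_torque'])
E
python3 f.py
```

```text
10.95 [0.50565569 0.14380747 0.26363921] [-0.64917232 -0.2896543  -1.38920317] [0.46120336 0.38370643 0.23825857] [0.04106914 0.04316451 0.02683833]
```

Emit:
drive_tool([
  {"x": 0, "y": 0, "z": 1.5, "rx": 0, "ry": 0, "rz": 0, "fingers": 1},
  {"x": 0, "y": 0, "z": 3.5, "rx": 0, "ry": 0, "rz": 0, "fingers": 1},
  {"x": 0, "y": 0, "z": 5.5, "rx": 0, "ry": 0, "rz": 0, "fingers": 1},
  {"x": 0, "y": 0, "z": 7.5, "rx": 0, "ry": 0, "rz": 0, "fingers": 1},
  {"x": 0, "y": 0, "z": 9, "rx": 0, "ry": 0, "rz": 0, "fingers": 1},
  {"x": 0, "y": 0, "z": 9, "rx": 0, "ry": 0, "rz": 0, "fingers": 1},
  {"x": 0, "y": 0, "z": 9, "rx": 0, "ry": 0, "rz": 0, "fingers": 1},
  {"x": 0, "y": 0, "z": 9, "rx": 0, "ry": 0, "rz": 0, "fingers": 1},
])

```text
time_s: 11.95
tool_pos: [0.5057, 0.1438, 0.2547]
tool_rot: [180.0, 0.0, 168.2]
force: [-0.1, 0.4, -0.8]
grip_width: 0.0401
grasp_force: 40.0
```

```bash
sed -i 's/range(5)/range(40)/' f.py; python3 f.py
```

```text
13.95 [0.50563559 0.14377462 0.25458042] [ 0.08060277 -0.04049954 -0.61018967] [0.50292957 0.54200559 0.52958147] [ 0.05203929 -0.08365963 -0.05155154]
```

Emit:
drive_tool([
  {"x": 0, "y": 0, "z": 1.5, "rx": 0, "ry": 0, "rz": 0, "fingers": 1},
  {"x": 0, "y": 0, "z": 3, "rx": 0, "ry": 0, "rz": 0, "fingers": 1},
  {"x": 0, "y": 0, "z": 4.5, "rx": 0, "ry": 0, "rz": 0, "fingers": 1},
  {"x": 0, "y": 0, "z": 4.5, "rx": 0, "ry": 0, "rz": 0, "fingers": 1},
  {"x": 0, "y": 0, "z": 4.5, "rx": 0, "ry": 0, "rz": 0, "fingers": 1},
  {"x": 0, "y": 0, "z": 4.5, "rx": 0, "ry": 0, "rz": 0, "fingers": 1},
], force=15)

```text
time_s: 14.7
tool_pos: [0.5057, 0.1438, 0.2501]
tool_rot: [180.0, 0.0, 168.2]
force: [0.6, 0.2, -0.1]
grip_width: 0.0395
grasp_force: 15.0
```

```bash
sed -i 's/range(40)/range(60)/' f.py; python3 f.py; python3 look2.py h3
```

```text
17.7 [0.50565417 0.14375763 0.2500842 ] [ 0.24189596 -0.10447673 -0.13453804] [0.58328809 0.35061642 0.51704334] [ 0.04020811 -0.09720931  0.01743486]
scene crop origin 246 118
side crop origin 241 119
17.8 [0.50564804 0.14380716 0.25009169] [1.79991744e+02 4.52564885e-03 1.68210392e+02] [ 0.11074321 -0.73694414 -0.11082477]
```

View pics/h3.png

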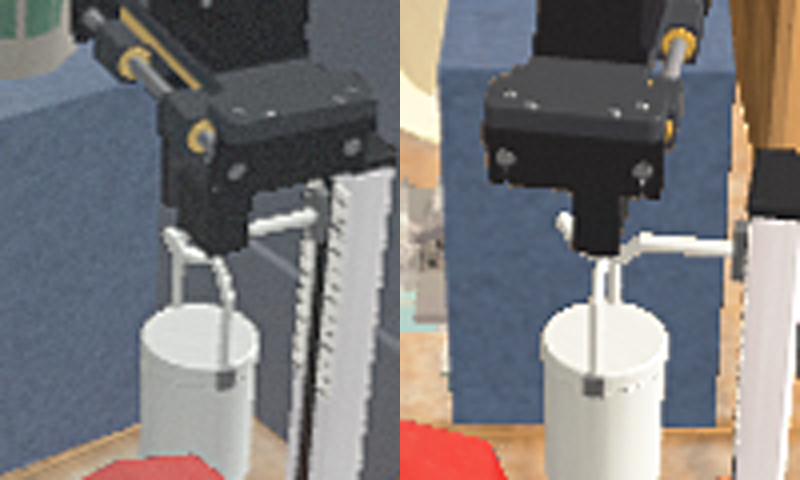

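Emit:
drive_tool([
  {"x": 0, "y": 0, "z": 0.5, "rx": 0, "ry": 0, "rz": 0, "fingers": 1},
  {"x": 0, "y": 0, "z": 0.5, "rx": 0, "ry": 0, "rz": 0, "fingers": 1},
  {"x": 0, "y": 0, "z": 0.5, "rx": 0, "ry": 0, "rz": 0, "fingers": 1},
  {"x": 0, "y": 0, "z": 0.5, "rx": 0, "ry": 0, "rz": 0, "fingers": 1},
  {"x": 0, "y": 0, "z": 0.5, "rx": 0, "ry": 0, "rz": 0, "fingers": 1},
  {"x": 0, "y": 0, "z": 0.5, "rx": 0, "ry": 0, "rz": 0, "fingers": 1},
  {"x": 0, "y": 0, "z": 0.5, "rx": 0, "ry": 0, "rz": 0, "fingers": -0.2},
  {"x": 0, "y": 0, "z": 0.5, "rx": 0, "ry": 0, "rz": 0, "fingers": -0.4},
  {"x": 0, "y": 0, "z": 0.5, "rx": 0, "ry": 0, "rz": 0, "fingers": -0.6},
  {"x": 0, "y": 0, "z": 0.5, "rx": 0, "ry": 0, "rz": 0, "fingers": -0.8},
  {"x": 0, "y": 0, "z": 0.5, "rx": 0, "ry": 0, "rz": 0, "fingers": -0.8},
  {"x": 0, "y": 0, "z": 0.5, "rx": 0, "ry": 0, "rz": 0, "fingers": -0.8},
  {"x": 0, "y": 0, "z": 0.5, "rx": 0, "ry": 0, "rz": 0, "fingers": -0.8},
  {"x": 0, "y": 0, "z": 0.5, "rx": 0, "ry": 0, "rz": 0, "fingers": -0.8},
], force=3)

```text
time_s: 19.55
tool_pos: [0.5056, 0.1438, 0.2496]
tool_rot: [180.0, 0.0, 168.2]
force: [0.1, 0.7, 0.1]
grip_width: 0.0782
grasp_force: 0.0
```

Emit:
drive_tool([
  {"x": 0, "y": 0, "z": -5, "rx": 0, "ry": 0, "rz": 0, "fingers": -0.8},
  {"x": 0, "y": 0, "z": -12, "rx": 0, "ry": 0, "rz": 0, "fingers": -0.8},
  {"x": 0, "y": 0, "z": -25, "rx": 0, "ry": 0, "rz": 0, "fingers": -0.8},
  {"x": 0, "y": 0, "z": -40, "rx": 0, "ry": 0, "rz": 0, "fingers": -0.8},
  {"x": 0, "y": 0, "z": -60, "rx": 0, "ry": 0, "rz": 0, "fingers": -0.8},
  {"x": 0, "y": 0, "z": -80, "rx": 0, "ry": 0, "rz": 0, "fingers": -0.8},
  {"x": 0, "y": 0, "z": -100, "rx": 0, "ry": 0, "rz": 0, "fingers": -0.8},
  {"x": 0, "y": 0, "z": -110, "rx": 0, "ry": 0, "rz": 0, "fingers": -0.8},
  {"x": 0, "y": 0, "z": -110, "rx": 0, "ry": 0, "rz": 0, "fingers": -0.8},
  {"x": 0, "y": 0, "z": -110, "rx": 0, "ry": 0, "rz": 0, "fingers": -0.8},
  {"x": 0, "y": 0, "z": -110, "rx": 0, "ry": 0, "rz": 0, "fingers": -0.8},
  {"x": 0, "y": 0, "z": -110, "rx": 0, "ry": 0, "rz": 0, "fingers": -0.8},
  {"x": 0, "y": 0, "z": -110, "rx": 0, "ry": 0, "rz": 0, "fingers": -0.8},
  {"x": 0, "y": 0, "z": -110, "rx": 0, "ry": 0, "rz": 0, "fingers": -0.8},
  {"x": 0, "y": 0, "z": -110, "rx": 0, "ry": 0, "rz": 0, "fingers": -0.8},
  {"x": 0, "y": 0, "z": -110, "rx": 0, "ry": 0, "rz": 0, "fingers": -0.8},
])

```text
time_s: 21.55
tool_pos: [0.5056, 0.1438, 0.3596]
tool_rot: [180.0, 0.0, 168.2]
force: [0.1, 0.6, 1.5]
grip_width: 0.0784
grasp_force: 0.0
```

```bash
sed -i "s/-\[0,0,.02\]/-[0,0,.13]/" look2.py; python3 look2.py h4; python3 - <<'E'
import pickle,time,numpy as np
from h import *
a=pickle.load(open('h4.pkl','rb'))['side']['image'].astype(int)
for _ in range(6):
    b=cam('side')['image'].astype(int)
    print(np.abs(a-b)[120:290,240:345].mean().round(2),np.abs(a-b)[300:400,100:200].mean().round(2))
E
```

```text
scene crop origin 246 119
side crop origin 241 119
21.65 [0.50564767 0.14377218 0.35958741] [1.79994486e+02 4.65063127e-03 1.68207588e+02] [ 1.00168496 -1.01373734  0.42467946]
0.88 0.99
0.9 1.0
0.91 0.98
0.93 0.99
0.94 0.99
0.97 0.99
```

View pics/h4.png

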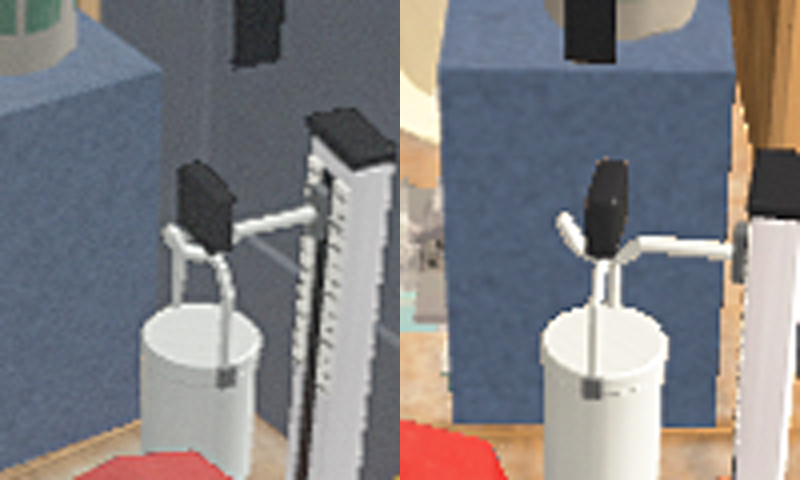

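The can hangs upright in the dip (side crop (605,255)) with the gripper well clear above. I'll wait for any residual sway to die out.

Emit:
drive_tool([
  {"x": 0, "y": 0, "z": 0, "rx": 0, "ry": 0, "rz": 0, "fingers": -0.8},
  {"x": 0, "y": 0, "z": 0, "rx": 0, "ry": 0, "rz": 0, "fingers": -0.8},
  {"x": 0, "y": 0, "z": 0, "rx": 0, "ry": 0, "rz": 0, "fingers": -0.8},
  {"x": 0, "y": 0, "z": 0, "rx": 0, "ry": 0, "rz": 0, "fingers": -0.8},
  {"x": 0, "y": 0, "z": 0, "rx": 0, "ry": 0, "rz": 0, "fingers": -0.8},
  {"x": 0, "y": 0, "z": 0, "rx": 0, "ry": 0, "rz": 0, "fingers": -0.8},
  {"x": 0, "y": 0, "z": 0, "rx": 0, "ry": 0, "rz": 0, "fingers": -0.8},
  {"x": 0, "y": 0, "z": 0, "rx": 0, "ry": 0, "rz": 0, "fingers": -0.8},
  {"x": 0, "y": 0, "z": 0, "rx": 0, "ry": 0, "rz": 0, "fingers": -0.8},
  {"x": 0, "y": 0, "z": 0, "rx": 0, "ry": 0, "rz": 0, "fingers": -0.8},
  {"x": 0, "y": 0, "z": 0, "rx": 0, "ry": 0, "rz": 0, "fingers": -0.8},
  {"x": 0, "y": 0, "z": 0, "rx": 0, "ry": 0, "rz": 0, "fingers": -0.8},
  {"x": 0, "y": 0, "z": 0, "rx": 0, "ry": 0, "rz": 0, "fingers": -0.8},
  {"x": 0, "y": 0, "z": 0, "rx": 0, "ry": 0, "rz": 0, "fingers": -0.8},
  {"x": 0, "y": 0, "z": 0, "rx": 0, "ry": 0, "rz": 0, "fingers": -0.8},
  {"x": 0, "y": 0, "z": 0, "rx": 0, "ry": 0, "rz": 0, "fingers": -0.8},
])

```text
time_s: 23.95
tool_pos: [0.5056, 0.1438, 0.3596]
tool_rot: [180.0, 0.0, 168.2]
force: [0.3, 0.0, 0.5]
grip_width: 0.0783
grasp_force: 0.0
```

```bash
python3 - <<'E'
import pickle
from h import *
p=pickle.load(open('h4.pkl','rb'))['side']['image'].astype(int)
a=cam('side')['image'].astype(int);print('vs h4',np.abs(a-p)[120:290,240:345].mean())
for _ in range(8):
    b=cam('side')['image'].astype(int);print(np.abs(a-b)[120:290,240:345].mean().round(3))
E
```

```text
vs h4 0.9287581699346406
0.878
0.875
0.88
0.88
0.884
0.881
0.883
0.881
```

Everything is still, so I'm handing in.

```bash
python3 -c "
from cell import workorder
print(workorder.sign_off())"
```

```text
the job is handed in; nothing more can be done
None
```

The can hangs still and upright in the dip of the scale's hook, released with the gripper clear above it, and the job is handed in; sign-off returned no verdict.

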